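# Set the model hull to dry and turn the cart's sign

### The arm

A 7-joint arm with a two-finger parallel gripper is mounted at the origin on the work surface. World frame = base frame: x ahead of the robot, y to its left, z up, the work surface at z = 0. Lengths are in m, angles in rad, forces in N, time in s.
With the tool pointing down it reaches from about 0.4 to 0.9 m from the base axis. Payload 5.5 kg.
Tool frame: the origin (TCP) lies at the very end of the fingers, on their centre line; the grasp point (between the pads) lies 19 mm behind it; x points along the fingers, y is the direction in which the jaws open and shut, and the axes are right-handed (so a half turn about x gives the same grasp; the last joint's range is limited). The gripper opens to 92 mm and grips with 3 to 60 N. Pads are 19 mm wide; open, the fingers measure 130 mm over their backs; the gripper's body (75 mm by 190 mm) begins 47 mm behind the grasp point.
Start: joints at [-0.871, 0.501, -0.427, 1.55, 0.221, 1.138, -0.21], TCP at [0.275, 0.589, 0.227] pointing down, gripper open.
Joint ranges: [-2.88, 2.88], [-0.31, 2.03], [-1.54, 1.56], [0.2, 2.42], [-1.41, 4.55], [0.19, 2.02], [-2.57, 2.57]. Speed limits (rad/s): [2.57, 2.57, 3.14, 3.14, 3.14, 3.14, 3.14].

### API

Orientations are given as a unit quaternion [w, x, y, z].
In Python, from bench import manip, viewer, finder gives the robot as it stands.
- The arm moves only by the shell command python3 -m inch 'ROWS' [FORCE]. ROWS is JSON, a list of rows, each a list of 3 entries, a list of its own where there are three numbers: the turn, a rotation vector about the tool's x, y, z in degrees, then the shift along the tool's x, y, z in m, then the opening, from -1 (shut) to 1 (fully open). In form: [[[rx, ry, rz], [tx, ty, tz], hand], ...]. A call has exactly 8 rows; each row is the pose to reach, as a shift and turn from the pose commanded when the call began, along the tool's axes at that moment; what a row does not reach only later rows make up. A row lasts 1/8 s, in which the tool goes at most 62.5 mm and 10.7 degrees, less where a joint would pass 70% of its speed; a pose out of reach is approached as far as the arm can. A call with a gripper value outside its range is refused whole. The fingers move at their own pace and stop on an object; FORCE is the grip in N (left out, the last holds). Time passes only in rows, so rows that repeat a pose let the fingers close, or fill a call up. It gives the time, the measured TCP pose, the force and the opening at its end, in the units of the state.
- manip.sense(): the state, without advancing time (a new reading comes with each control period).
- viewer.grab_frame(name): name is "side" or "top" or "wrist"; returns the picture (420x560x3 uint8, red, green, blue); there is no depth.
- viewer.camera_params(name): a dict with "vfov" (degrees; the focal length in pixels is half the picture's height over the tangent of half this angle, whatever the lens; pixels are square), "cx", "cy" (the principal point, pixels), "distortion" ([k1, k2, p1, p2, k3] as OpenCV has them; the pictures are not rectified), "position" and "rotation" of the camera in the world. Camera axes: x right, y down, z forward; pixel columns grow to the right and rows downward; lengths in m; the calibration is good to about 2 mm. A picture is of the moment at which its call begins: read the wrist's pose just before it. camera_params takes no time and is no camera call; for the wrist camera it gives the pose at the moment of the call.
- manip.sign_off(): hands the job in, once; it reports no verdict.
Trained networks look in the newest picture that a camera, given by its name, has taken for a name from the list of things; names that differ only in an ending like _2 or _b are one class to them, and where a whole thing is asked for, a point or a joint stands for the part that bears it (a point fixed in the world has none). Each returns a list of dicts, best first, with "p" (0 to 1); they miss things now and then, are a little off and sometimes report something else, mostly with a low value. They report only what shows in the picture. A call takes as long as a camera call. They do not tell look-alikes from the thing itself.
- finder.outline_of(camera, label): "region" (420x560 bool, what is visible of it) and "point" ([column, row] in pixels, amid what is visible of it).
The state is a dict: "time": time; "joint_positions": joint angles; "qvel": joint speeds; "effort": joint torques, N m; "tcp_pos": TCP position; "tool_rot": TCP orientation; "wrist_force": force on the tool from outside, world axes, zero at the start; "wrist_torque": the same for the moment, N m; "opening": finger opening in m.
Only numpy, scipy, OpenCV 4.12 (cv2) and the standard library are available. Lean on these libraries where they do the work, as an engineer would, in place of code of your own. Each camera call takes 0.05 s, during which the arm holds its last target. There are 200 camera calls.

### The job

The glue on the beige ship hull has to set undisturbed: pick the hull up and set it down gently, upright, in the middle of the white turntable, and let go. Then spin the leaning two-sided sign half a turn on its pivot (either way round), so that the face with the raised cross, instead of the one with the raised ring, looks to the far side of the cart, square with the sign's base. Leave the other things on the cart where they stand.

Things in the scene. Friction and masses are not known exactly. Their poses are not given: they have to be found in the camera images.
- hull: loose beige plastic model ship hull, open on top, 145 mm long, 50 mm wide, 45 mm high, about 0.12 kg. Origin: centre of the flat underside (x from -75 mm at the square stern to +70 mm at the pointed bow). x points to the bow, z up; the two parallel upright sides, 50 mm apart over the outside, run from x = -75 to +25 mm; the walls are 6 mm thick and the balance point is near x = -12 mm
- turntable_top (a point): centre of the upper face of the white plastic turntable: a round platter 170 mm across whose upper face is 28 mm above the cart's tray. It stays in place; the platter turns freely about the vertical with a little friction
- sign_stand: aluminium base of the sign, fixed to the tray: a plate 130 (x) x 150 (y) x 12 mm with a short post. Origin: centre of its underside; z up; x points to the far side of the cart (to within its yaw, up to 0.35 rad either way). The sign's pivot axis starts 45 mm along x and 55 mm above the origin and leans 0.47 rad (27 degrees) from vertical towards -x (the robot)
- sign_tab (a point): point on the sign's pivot axis, in the middle of its grip tab, 141 mm along the axis from its start. Turns with the sign: z up along the leaning axis, y along the sign's width, x normal to its faces. The aluminium tab, on the sign's upper edge, is 36 wide (y) x 14 thick (x) mm and reaches from 20 mm below to 16 mm above this point
- sign_board (a point): middle of the sign's wooden board, on the pivot axis, 64 mm below sign_tab. Axes as there; x points out of the face with the raised ring, -x out of the face with the raised cross. The board is 140 wide (y) x 90 high (along z) x 6 mm thick (x); the aluminium relief is 4 mm high
- sign (a joint): turn of the sign about its leaning axis in rad, counter-clockwise seen from the upper end of the axis. 0: the ring face looks to the far side, square with the base (it starts within 0.3 of this); pi or -pi: the cross face looks there, square with the base. Travel -3.9 to 3.9. It is balanced and stays where it is left; about 0.06 N m of friction
- pot: clear glass pot with a steel twist cap, 72 mm across, 100 mm tall; a bystander, origin at the centre of its underside
- tape_measure: grey tape measure standing on its edge, about 70 x 40 x 68 mm; a bystander, origin at the centre of its underside
- screwdriver: screwdriver lying flat; a bystander
- glue: white plastic glue bottle, 42 mm across, 115 mm tall; a bystander, origin at the centre of its underside
- mug: white ceramic mug, 80 mm across, 90 mm tall; a bystander, origin at the centre of its underside
- tin: small metal tin, 68 mm across, 65 mm tall; a bystander, origin at the centre of its underside
- sanding_block: cork sanding block, 110 x 65 x 32 mm; a bystander, origin at the centre of its underside
There are look-alikes about, which are no part of the job. Leave any blue or yellow look-alike of the sign_stand alone.

How it is judged:
On the way, in this order (a step that is already met when the one before it is completed fails the run):
1. the hull stands upright in the middle of the turntable, released and at rest (horizontal distance between hull and turntable_top below 0.022 m and z of hull in the frame of turntable_top between -0.005 and 0.005 m and angle between hull's own z axis and vertical below 0.1 rad and contact force between the fingers and hull below 0.1 N and linear speed of hull below 0.03 m/s), for 0.2 s.
2. the sign has been spun half a turn: the cross face looks to the far side ((value of joint sign between 2.9716 and 3.3116 rad or value of joint sign between -3.3116 and -2.9716 rad)), for 0.2 s.
At the end, for the whole second after the job is handed in: The hull stands released, at rest and upright (within 0.1 rad) on the turntable's platter, its middle within 22 mm of the platter's centre, and the sign is at rest with its cross face to the far side, within 0.17 rad of square with its base (all of step 1 and (value of joint sign between 2.9716 and 3.3116 rad or value of joint sign between -3.3116 and -2.9716 rad) and velocity of joint sign between -0.1 and 0.1 rad/s); the robot touches nothing.
It fails at once if the hull is dropped or thrown (faster than 0.6 m/s while the fingers do not touch it) (linear speed of hull above 0.6 m/s and contact force between the fingers and hull below 0.01 N).
It fails at once if a bystander is moved by more than 40 mm (distance of any of pot, tape_measure, screwdriver, glue, mug, tin, sanding_block from where it was at the start of the episode above 0.04 m).
It also fails if it takes over 67 s, if anything falls off the work surface, if the arm or the gripper's body presses on something with over 40 N, if the wrist force passes 120 N, or if a joint passes its speed limit or range.

## Working session

There is one attempt and no reset: what is moved stays moved. The work goes in short steps, Python scripts to look and compute and a shell command to move; the robot and the scene stay as the last step left them, time stands still between calls to the robot, and variables do not carry over. Pictures are saved under pics/ and viewed, about 8 in all and at most 12, crops included, and the job is handed in when it is done.

```bash
ls; mkdir -p pics; python3 - <<'E'
from bench import manip, viewer, finder
import cv2,numpy as np
print(manip.sense())
for c in ("side","top","wrist"):
    im=viewer.grab_frame(c); cv2.imwrite(f"pics/{c}0.png",im[:,:,::-1])
    p=viewer.camera_params(c); print(c,p)
E
```

```text
pics
{'time': 0.0, 'joint_positions': array([-0.87074825,  0.50184618, -0.42679264,  1.55144045,  0.22083736,
        1.13832723, -0.21032973]), 'qvel': array([-0.00053197, -0.0013172 ,  0.00076429, -0.00063803,  0.00123008,
        0.00014997, -0.00097837]), 'effort': array([-4.49153558e-04, -5.66600096e+01, -5.81669167e+00, -2.79121095e+01,
       -6.86010299e-02,  3.07147927e-02,  1.89923530e-04]), 'tcp_pos': array([0.27475969, 0.58829565, 0.22568353]), 'tool_rot': array([ 0.69014912,  0.1525372 ,  0.69046845, -0.1538828 ]), 'wrist_force': array([ 0.84943469,  0.39954211, -0.62109941]), 'wrist_torque': array([-0.02208944,  0.02558988, -0.03013397]), 'opening': 0.09168128883506177}
side {'vfov': 54.841783883435895, 'cx': 275.08685827738145, 'cy': 212.70724880645324, 'distortion': array([-0.10508951,  0.        ,  0.        ,  0.        ,  0.        ]), 'position': array([ 0.21159345, -0.75620209,  0.90801703]), 'rotation': array([-0.38189419,  0.90770477, -0.15791776,  0.07273832])}
top {'vfov': 45.03069831695222, 'cx': 274.34628357703104, 'cy': 211.55319197140258, 'distortion': array([-0.1060985,  0.       ,  0.       ,  0.       ,  0.       ]), 'position': array([ 0.31344836, -0.0043231 ,  1.36180093]), 'rotation': array([ 0.05251152, -0.69606707,  0.71453864, -0.0465586 ])}
wrist {'vfov': 68.27397821985244, 'cx': 278.1588989604305, 'cy': 208.12976548688863, 'distortion': array([0.00010586, 0.        , 0.        , 0.        , 0.        ]), 'position': array([0.20674284, 0.61965645, 0.38497052]), 'rotation': array([0.11843282, 0.83528207, 0.53172553, 0.07446811])}
```

View pics/top0.png

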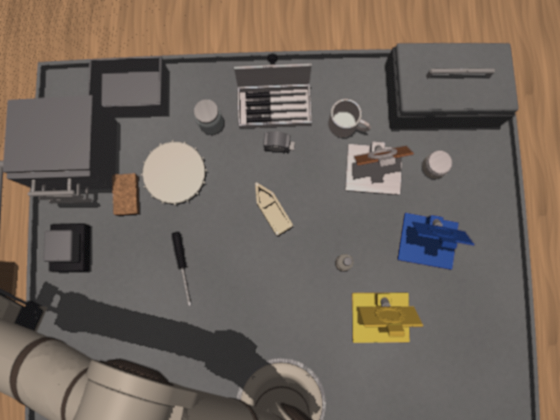

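View pics/side0.png

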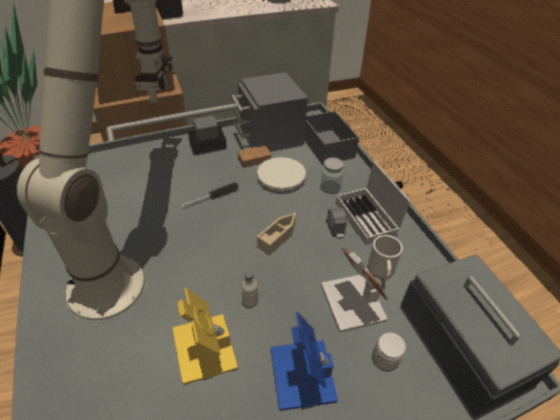

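Top view: the hull is at (273,208) with its bow at (258,185), the white turntable at (174,172), and the aluminium stand with the wooden sign at (378,165). The look-alike signs are blue (428,240) and yellow (385,318). Other round white things are the glue (345,262), mug (347,118), tin (438,165) and pot (207,113). The side view agrees: hull (277,231), platter (282,174), sign (355,295).

```bash
cat > h.py <<'E'
import numpy as np, cv2
from scipy.spatial.transform import Rotation as R
from scipy.optimize import minimize
from bench import manip, viewer, finder
def q2R(q): return R.from_quat(np.roll(q,-1)).as_matrix()
class Cam:
    def __init__(s,n):
        p=viewer.camera_params(n); f=210/np.tan(np.radians(p["vfov"]/2))
        s.K=np.array([[f,0,p["cx"]],[0,f,p["cy"]],[0,0,1.]]); s.d=np.array(p["distortion"]); s.R=q2R(p["rotation"]); s.t=np.array(p["position"])
    def proj(s,P):
        return cv2.projectPoints(np.asarray(P,float).reshape(-1,3),cv2.Rodrigues(s.R.T)[0],-s.R.T@s.t,s.K,s.d)[0].reshape(-1,2)
    def onplane(s,uv,z):
        n=cv2.undistortPoints(np.array([[uv]],float),s.K,s.d).ravel(); r=s.R@np.r_[n,1]; return s.t+r*(z-s.t[2])/r[2]
S=4
def sil(cam,polys):
    m=np.zeros((420*S,560*S),np.uint8)
    for P in polys:
        h=cv2.convexHull(((cam.proj(P)+.5)*S-.5).astype(np.float32)); cv2.fillConvexPoly(m,np.round(h).astype(np.int32),1)
    return m.astype(bool)
def iou(a,reg):
    b=np.repeat(np.repeat(reg,S,0),S,1); return (a&b).sum()/max(1,(a|b).sum())
E
python3 - <<'E'
from h import *
out={}
for c in("top","side"):
    im=viewer.grab_frame(c)
    for n in("hull","sign_stand","sign_board","sign_tab","turntable_top","sign"):
        try:
            for i,d in enumerate(finder.outline_of(c,n)):
                print(c,n,round(d["p"],2),np.round(d["point"]),d["region"].sum()); out[f"{c}_{n}_{i}"]=d["region"]
        except Exception as e: print(c,n,e)
    out[c]=im
np.savez("o.npz",**out)
E
```

```text
top hull 0.61 [272. 207.] 948
top sign_stand 0.75 [382. 318.] 3091
top sign_stand 0.74 [374. 170.] 2633
top sign_stand 0.62 [430. 238.] 2901
top sign_stand 0.27 [180. 251.] 429
top sign_board 0.86 [390. 314.] 1345
top sign_board 0.73 [385. 155.] 661
top sign_board 0.68 [443. 236.] 847
top sign_tab 0.84 [382. 155.] 691
top sign_tab 0.76 [444. 231.] 834
top sign_tab 0.74 [393. 317.] 1344
top sign_tab 0.3 [438. 164.] 618
top turntable_top 0.79 [176. 173.] 3076
top sign 0.89 [382. 154.] 711
top sign 0.84 [389. 318.] 1377
top sign 0.83 [442. 234.] 899
side hull 0.97 [276. 232.] 906
side sign_stand 0.83 [302. 373.] 4138
side sign_stand 0.74 [358. 295.] 2981
side sign_stand 0.63 [197. 343.] 3832
side sign_stand 0.55 [221. 189.] 260
side sign_board 0.9 [309. 346.] 1182
side sign_board 0.75 [362. 270.] 427
side sign_board 0.59 [199. 322.] 1361
side sign_tab 0.65 [361. 274.] 507
side sign_tab 0.64 [311. 344.] 1153
side sign_tab 0.55 [199. 316.] 1305
side turntable_top 0.97 [283. 174.] 1347
side sign 0.81 [363. 271.] 500
side sign 0.77 [307. 346.] 1182
side sign 0.65 [201. 317.] 1356
```

```bash
cat >> h.py <<'E'
def box(x,y,z): return np.array([[a,b,c] for a in x for b in y for c in z],float)
def pose(p,yaw,z): return lambda P: P@R.from_euler('z',yaw).as_matrix().T+np.r_[p,z]
def hullpts(): 
    o=np.array([[-.075,-.025],[-.075,.025],[.025,.025],[.07,0],[.025,-.025]]); return np.vstack([np.c_[o,o[:,0]*0],np.c_[o,o[:,0]*0+.045]])
def diskpts(h=.028,r=.085):
    a=np.linspace(0,2*np.pi,60); c=np.c_[r*np.cos(a),r*np.sin(a)]; return np.vstack([np.c_[c,a*0+h],np.c_[c,a*0]])
L=.47; A0=np.array([.045,0,.055])
def signR(th): return R.from_euler('y',-L).as_matrix()@R.from_euler('z',th).as_matrix()
def signpolys(th):
    M=signR(th); u=M[:,2]
    return [box([-.005,.005],[-.07,.07],[.032,.122])@M.T+A0, box([-.007,.007],[-.018,.018],[.121,.157])@M.T+A0]
E
python3 - <<'E'
from h import *
d=np.load("o.npz"); C={c:Cam(c) for c in("top","side")}
def fit(f,regs,x0,st,name):
    cost=lambda x: sum(1-iou(sil(C[c],f(x)),r) for c,r in regs.items())
    sim=np.vstack([x0]+[np.array(x0)+np.eye(len(x0))[i]*st[i] for i in range(len(x0))])
    r=minimize(cost,x0,method="Nelder-Mead",options=dict(initial_simplex=sim,maxiter=250,xatol=2e-4,fatol=1e-4))
    print(name,np.round(r.x,4),"ious",[round(iou(sil(C[c],f(r.x)),g),3) for c,g in regs.items()]); return r.x
k=C["top"].onplane
p=k([273,208],.02); b=k([258,185],.02)
yaw=np.arctan2(*(b-p)[[1,0]])
H=lambda x:[pose(x[:2],x[2],x[3])(hullpts())]
for cs in (("top","side"),("top",),("side",)):
    rg={c:d[c+"_hull_0"] for c in cs}
    if len(cs)==2: fit(H,rg,[p[0],p[1],yaw,0.],[.01,.01,.1,.01],"hull z free")
    fit(lambda x:H(np.r_[x,0]),rg,[p[0],p[1],yaw],[.01,.01,.1],"hull z0 "+str(cs))
p=k([175,172],.028); rg={c:d[c+"_turntable_top_0"] for c in C}
fit(lambda x:[pose(x[:2],0,x[2])(diskpts())],rg,[p[0],p[1],0],[.01,.01,.01],"table")
for c in C: fit(lambda x:[pose(x[:2],0,0)(diskpts())],{c:rg[c]},[p[0],p[1]],[.01,.01],"table z0 "+c)
p=k([375,168],.012)
rs={"top":d["top_sign_stand_1"]|d["top_sign_0"],"side":d["side_sign_stand_1"]|d["side_sign_0"]}
F=lambda x:[pose(x[:2],x[2],0)(P) for P in [box([-.065,.065],[-.075,.075],[0,.012])]+signpolys(x[3])]
best=fit(F,rs,[p[0],p[1],0,0],[.01,.01,.1,.2],"stand+sign")
for t in(-.25,.25): fit(F,rs,[best[0],best[1],best[2],t],[.01,.01,.1,.1],"stand+sign")
rg={"top":d["top_sign_0"],"side":d["side_sign_0"]}
fit(lambda x:[pose(best[:2],best[2],0)(P) for P in signpolys(x[0])],rg,[best[3]],[.1],"sign only")
tiles=[]
for c,o in(("top",(310,90)),("side",(300,220))):
    im=d[c][:,:,::-1].copy(); 
    crop=cv2.resize(im[o[1]:o[1]+120,o[0]:o[0]+130],None,fx=3,fy=3,interpolation=cv2.INTER_CUBIC)
    for P in F(best):
        h=cv2.convexHull(((C[c].proj(P)-o+.5)*3).astype(np.float32)).astype(np.int32); cv2.polylines(crop,[h],True,(0,255,0),1)
    tiles.append(crop)
cv2.imwrite("pics/fit1.png",np.hstack(tiles))
E
```

```text
hull z free [0.5188 0.017  0.5082 0.0009] ious [np.float64(0.944), np.float64(0.942)]
hull z0 ('top', 'side') [0.519  0.0174 0.5107] ious [np.float64(0.941), np.float64(0.941)]
hull z0 ('top',) [0.5167 0.0162 0.5056] ious [np.float64(0.954)]
hull z0 ('side',) [0.5203 0.0179 0.4869] ious [np.float64(0.956)]
table [0.6203 0.2753 0.0051] ious [np.float64(0.952), np.float64(0.891)]
table z0 top [0.6195 0.2759] ious [np.float64(0.963)]
table z0 side [0.6261 0.2839] ious [np.float64(0.91)]
stand+sign [ 0.617  -0.2711 -0.1019  0.2507] ious [np.float64(0.933), np.float64(0.949)]
stand+sign [ 0.617  -0.2715 -0.1062  0.2555] ious [np.float64(0.932), np.float64(0.948)]
stand+sign [ 0.617  -0.2711 -0.1019  0.25  ] ious [np.float64(0.933), np.float64(0.949)]
sign only [0.2507] ious [np.float64(0.864), np.float64(0.82)]
```

View pics/fit1.png

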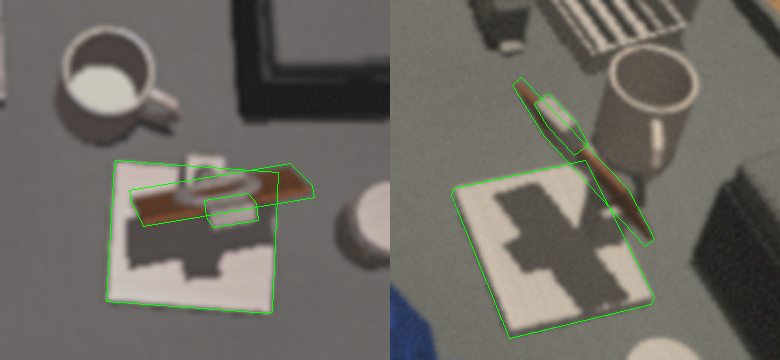

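The fit overlays both views well, so the aluminium stand is the right one (3 pictures so far). Its pose is about (0.617, -0.271) with yaw -0.10, and the sign is at about +0.25. The hull is at about (0.518, 0.017) with yaw 0.505, and the platter at about (0.621, 0.278).

```bash
cat >> h.py <<'E'
def down(yaw):  # tool x down, tool y at heading yaw
    y=np.array([np.cos(yaw),np.sin(yaw),0]); x=np.array([0,0,-1.]); return np.c_[x,y,np.cross(x,y)]
def plan(pos,M,frm=None):
    s=manip.sense(); R0=q2R(s["tool_rot"]); p0=s["tcp_pos"]
    if frm is not None: p0,R0=frm
    print("turn",np.round(R.from_matrix(R0.T@M).as_rotvec(degrees=True),1),"shift",np.round(R0.T@(np.array(pos)-p0),4))
E
python3 - <<'E'
from h import *
s=manip.sense(); M=q2R(s["tool_rot"]); print(np.round(M,3))
g=np.array([.518,.017])-.012*np.array([np.cos(.505),np.sin(.505)])
for a in(.505+np.pi/2,.505-np.pi/2): plan([*g,.15],down(a))
E
```

```text
[[-0.     0.423  0.906]
 [ 0.     0.906 -0.423]
 [-1.     0.    -0.   ]]
turn [-54.  -0.  -0.] shift [ 0.0767 -0.4252  0.4552]
turn [126.  -0.   0.] shift [ 0.0767 -0.4252  0.4552]
```

```bash
python3 -m inch '[[[-10,0,0],[0,-0.04,0.04],1],[[-20,0,0],[0,-0.08,0.08],1],[[-30,0,0],[0,-0.12,0.12],1],[[-40,0,0],[0,-0.16,0.16],1],[[-48,0,0],[0,-0.2,0.2],1],[[-54,0,0],[0,-0.24,0.24],1],[[-54,0,0],[0,-0.28,0.28],1],[[-54,0,0],[0,-0.32,0.32],1]]'
python3 - <<'E'
from h import *
g=np.array([.518,.017])-.012*np.array([np.cos(.505),np.sin(.505)])
plan([*g,.15],down(.505+np.pi/2)); print(manip.sense()["joint_positions"])
E
```

```text
time: 1.85
tcp_pos: [0.4302, 0.1619, 0.2272]
tool_rot: [0.685, -0.177, 0.684, 0.177]
wrist_force: [0.9, -0.3, -0.0]
opening: 0.0917
turn [0.  0.1 0. ] shift [ 0.0772 -0.1693 -0.0055]
[-1.38208116e-03  1.50505308e-01 -4.53732340e-01  2.00872859e+00
  7.87160024e-02  9.97505531e-01  1.58312770e+00]
```

```bash
python3 -m inch '[[[0,0,0],[0.01,-0.04,-0.001],1],[[0,0,0],[0.03,-0.08,-0.003],1],[[0,0,0],[0.05,-0.12,-0.005],1],[[0,0,0],[0.065,-0.155,-0.006],1],[[0,0,0],[0.077,-0.169,-0.006],1],[[0,0,0],[0.077,-0.169,-0.006],1],[[0,0,0],[0.077,-0.169,-0.006],1],[[0,0,0],[0.077,-0.169,-0.006],1]]'
python3 - <<'E'
from h import *
im=viewer.grab_frame("wrist"); c=Cam("wrist"); vis=im[:,:,::-1].copy()
for d in finder.outline_of("wrist","hull"):
    print(d["p"],d["point"],d["region"].sum())
    if d["p"]>.4:
        reg=d["region"]
        f=lambda x:[pose(x[:2],x[2],0)(hullpts())]
        r=minimize(lambda x:1-iou(sil(c,f(x)),reg),[.518,.017,.505],method="Nelder-Mead",options=dict(initial_simplex=[[.518,.017,.505],[.525,.017,.505],[.518,.024,.505],[.518,.017,.6]],xatol=1e-4,fatol=1e-4))
        print(r.x,1-r.fun)
        cv2.polylines(vis,[cv2.convexHull(c.proj(f(r.x)[0]).astype(np.float32)).astype(np.int32)],True,(0,255,0),1)
cv2.imwrite("pics/w1.png",vis)
E
```

```text
time: 2.85
tcp_pos: [0.5062, 0.0145, 0.1504]
tool_rot: [0.685, -0.178, 0.684, 0.178]
wrist_force: [-0.5, 0.5, -0.1]
opening: 0.0916
0.83 [274.2, 194.9] 7694
[0.51683761 0.01597279 0.51549513] 0.9606881359155599
```

View pics/w1.png

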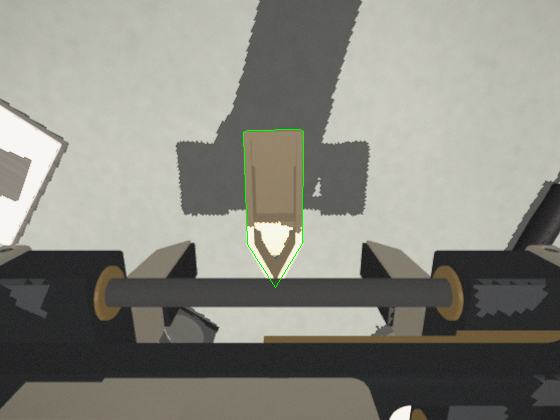

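The wrist view shows the hull alone between the open jaws, outline fitted at (275,210), stern up, so this is the right thing. Descend and grip.

```bash
python3 -m inch '[[[0,0,0],[0.04,-0.004,0.001],1],[[0,0,0],[0.08,-0.004,0.002],1],[[0,0,0],[0.11,-0.004,0.002],1],[[0,0,0],[0.125,-0.004,0.002],1],[[0,0,0],[0.136,-0.004,0.002],1],[[0,0,0],[0.136,-0.004,0.002],1],[[0,0,0],[0.136,-0.004,0.002],0.2],[[0,0,0],[0.136,-0.004,0.002],0]]' 12
python3 -m inch '[[[0,0,0],[0,0,0],-0.2],[[0,0,0],[0,0,0],-0.2],[[0,0,0],[0,0,0],-0.2],[[0,0,0],[0,0,0],-0.2],[[0,0,0],[-0.02,0,0],-0.2],[[0,0,0],[-0.05,0,0],-0.2],[[0,0,0],[-0.09,0,0],-0.2],[[0,0,0],[-0.13,0,0],-0.2]]'
python3 - <<'E'
from h import *
s=manip.sense(); print(s["tcp_pos"],s["opening"],s["wrist_force"]) 
# hull->tool offset: grip is 12 mm astern of origin
for a in (.51,.51-.6,.51+.6):
    hd=np.array([np.cos(a),np.sin(a)]); plan([*(np.array([.621,.278])-.012*hd),.16],down(a+np.pi/2))
E
```

```text
time: 3.95
tcp_pos: [0.5106, 0.0104, 0.0146]
tool_rot: [0.685, -0.177, 0.684, 0.177]
wrist_force: [-0.3, -1.0, -1.3]
opening: 0.0764
time: 4.95
tcp_pos: [0.5093, 0.0103, 0.1445]
tool_rot: [0.684, -0.177, 0.685, 0.177]
wrist_force: [0.3, -0.3, -0.9]
opening: 0.0499
[0.50932295 0.01025322 0.14448312] 0.049904012338507525 [ 0.32351538 -0.3172987  -0.90279154]
turn [-0.2 -0.1 -0. ] shift [-0.0156  0.1801  0.2154]
turn [34.1 -0.1 -0. ] shift [-0.0156  0.1869  0.2174]
turn [-34.6  -0.   -0. ] shift [-0.0156  0.1733  0.2175]
```

```bash
python3 -m inch '[[[4,0,0],[-0.016,0.01,0.012],-0.2],[[9,0,0],[-0.016,0.035,0.041],-0.2],[[15,0,0],[-0.016,0.065,0.076],-0.2],[[21,0,0],[-0.016,0.1,0.116],-0.2],[[27,0,0],[-0.016,0.135,0.156],-0.2],[[31,0,0],[-0.016,0.163,0.189],-0.2],[[33,0,0],[-0.016,0.18,0.21],-0.2],[[34,0,0],[-0.016,0.187,0.217],-0.2]]'
python3 - <<'E'
from h import *
im=viewer.grab_frame("wrist"); c=Cam("wrist"); vis=im[:,:,::-1].copy()
for d in finder.outline_of("wrist","turntable_top")[:2]:
    print(d["p"],d["point"],d["region"].sum())
    vis[d["region"]]=vis[d["region"]]//2+np.array([0,100,0],np.uint8)
for p,col in(((.621,.278),(0,0,255)),((.6195,.2759),(255,0,0))):
    cv2.polylines(vis,[c.proj(pose(p,0,0)(diskpts()[:60])).astype(np.int32)],True,col,1)
cv2.imwrite("pics/w2.png",vis)
E
```

```text
time: 5.95
tcp_pos: [0.6085, 0.2811, 0.1589]
tool_rot: [0.706, 0.03, 0.707, -0.03]
wrist_force: [-1.1, -0.8, -1.5]
opening: 0.0495
0.7 [219.9, 198.8] 5073
```

View pics/w2.png

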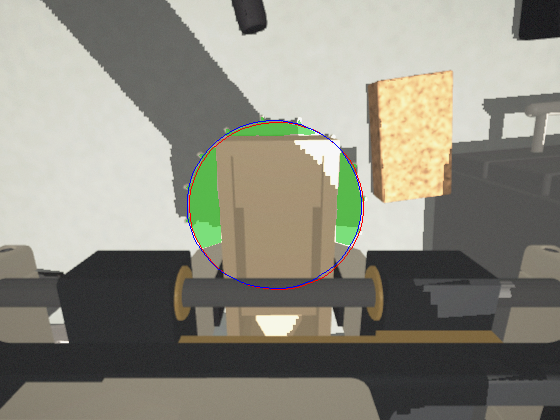

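The wrist view shows the predicted platter circle coinciding with the visible rim at (276,205), and the hull over it. Lower it.

```bash
python3 -m inch '[[[0,0,0],[0.02,-0.003,0.003],-0.2],[[0,0,0],[0.045,-0.003,0.003],-0.2],[[0,0,0],[0.07,-0.003,0.003],-0.2],[[0,0,0],[0.09,-0.003,0.003],-0.2],[[0,0,0],[0.102,-0.003,0.003],-0.2],[[0,0,0],[0.108,-0.003,0.003],-0.2],[[0,0,0],[0.112,-0.003,0.003],-0.2],[[0,0,0],[0.114,-0.003,0.003],-0.2]]'
python3 -m inch '[[[0,0,0],[0.0005,0,0],-0.2],[[0,0,0],[0.001,0,0],-0.2],[[0,0,0],[0.0015,0,0],-0.2],[[0,0,0],[0.002,0,0],-0.2],[[0,0,0],[0.002,0,0],-0.2],[[0,0,0],[0.002,0,0],-0.2],[[0,0,0],[0.002,0,0],-0.2],[[0,0,0],[0.002,0,0],-0.2]]'
```

```text
time: 7.05
tcp_pos: [0.6122, 0.2761, 0.0462]
tool_rot: [0.707, 0.031, 0.706, -0.031]
wrist_force: [-0.5, -0.5, -1.1]
opening: 0.0499
time: 8.05
tcp_pos: [0.6118, 0.2759, 0.0437]
tool_rot: [0.706, 0.031, 0.706, -0.031]
wrist_force: [-0.1, -0.5, -1.8]
opening: 0.0496
```

```bash
python3 -m inch '[[[0,0,0],[0.0003,0,0],-0.2],[[0,0,0],[0.0006,0,0],-0.2],[[0,0,0],[0.0009,0,0],-0.2],[[0,0,0],[0.0012,0,0],-0.2],[[0,0,0],[0.0015,0,0],-0.2],[[0,0,0],[0.0015,0,0],-0.2],[[0,0,0],[0.0015,0,0],-0.2],[[0,0,0],[0.0015,0,0],-0.2]]'
```

```text
time: 9.05
tcp_pos: [0.6118, 0.2758, 0.0422]
tool_rot: [0.706, 0.031, 0.706, -0.031]
wrist_force: [-0.2, -0.5, -0.5]
opening: 0.0502
```

```bash
python3 -m inch '[[[0,0,0],[0.0004,0,0],-0.2],[[0,0,0],[0.0008,0,0],-0.2],[[0,0,0],[0.0008,0,0],-0.2],[[0,0,0],[0.0008,0,0],0.2],[[0,0,0],[0.0008,0,0],0.4],[[0,0,0],[0.0008,0,0],0.6],[[0,0,0],[0.0008,0,0],0.6],[[0,0,0],[0.0008,0,0],0.6]]'
python3 -m inch '[[[0,0,0],[0,0,0],0.7],[[0,0,0],[-0.01,0,0],0.7],[[0,0,0],[-0.03,0,0],0.7],[[0,0,0],[-0.06,0,0],0.7],[[0,0,0],[-0.1,0,0],0.7],[[0,0,0],[-0.15,0,0],0.7],[[0,0,0],[-0.2,0,0],0.7],[[0,0,0],[-0.25,0,0],0.7]]'
python3 - <<'E'
from h import *
s=manip.sense(); M0=q2R(s["tool_rot"]); print(s["joint_positions"][6])
p=np.array([.617,-.271]); P=pose(p,-.102,0); Rz=R.from_euler('z',-.102).as_matrix()
S=Rz@signR(.25); u=S[:,2]; tab=P((A0+.141*u@Rz)[None])[0]; print("tab",tab,"u",u,"signx",S[:,0],"signy",S[:,1])
for sg in(1,-1):
    x=-u; y=sg*S[:,0]; M=np.c_[x,y,np.cross(x,y)]
    plan(tab+.09*u,M)
# verify hull
c=Cam("wrist"); viewer.grab_frame("wrist")
for d in finder.outline_of("wrist","hull")[:1]:
    f=lambda x:[pose(x[:2],x[2],.028)(hullpts())]
    r=minimize(lambda x:1-iou(sil(c,f(x)),d["region"]),[.621,.275,-.09],method="Nelder-Mead",options=dict(initial_simplex=[[.621,.275,-.09],[.626,.275,-.09],[.621,.28,-.09],[.621,.275,0]],xatol=1e-4,fatol=1e-4)); print("hull",d["p"],r.x,1-r.fun)
E
```

```text
time: 10.05
tcp_pos: [0.6118, 0.2758, 0.0414]
tool_rot: [0.706, 0.031, 0.706, -0.031]
wrist_force: [0.3, -0.9, -0.2]
opening: 0.0734
time: 11.05
tcp_pos: [0.6118, 0.2759, 0.2953]
tool_rot: [0.707, 0.031, 0.706, -0.031]
wrist_force: [0.4, -0.2, -0.6]
opening: 0.0782
0.9287909309789176
tab [ 0.59824104 -0.26907992  0.18071113] u [-0.45053241  0.04611434  0.89156829] signx [0.8845532  0.15815793 0.43880715] signy [-0.12077329  0.98633642 -0.11204586]
turn [ 75.  -23.   17.5] shift [ 0.0336 -0.5436 -0.0067]
turn [-101.4  -18.6  -24.5] shift [ 0.0336 -0.5436 -0.0067]
hull 0.67 [ 0.62140118  0.27460347 -0.08416732] 0.9614158647278468
```

The hull is released at (0.621, 0.275), within about 3 mm of the centre. Next is the sign, in two grips because the last joint hasn't the range for one.

```bash
python3 -m inch '[[[7,-2,1.6],[0,-0.04,0],0.7],[[15,-4.6,3.5],[0,-0.09,0],0.7],[[22,-6.9,5.2],[0,-0.14,0],0.7],[[30,-9.2,7],[0,-0.19,0],0.7],[[37,-11.5,8.7],[0,-0.24,0],0.7],[[45,-13.8,10.5],[0,-0.29,0],0.7],[[52,-16,12.2],[0,-0.34,0],0.7],[[60,-18.4,14],[0,-0.38,0],0.7]]' 25
cat > s.py <<'E'
from h import *
import sys
def sg(p,yaw,th,off,sgn):
    P=pose(p,yaw,0); Rz=R.from_euler('z',yaw).as_matrix(); S=Rz@signR(th); u=S[:,2]; tab=P((A0+.141*signR(th)[:,2])[None])[0]
    x=-u; y=sgn*S[:,0]; plan(tab+off*u,np.c_[x,y,np.cross(x,y)])
E
python3 - <<'E'
from s import *
print(manip.sense()["joint_positions"]); sg([.617,-.271],-.102,.25,.09,1)
E
```

```text
time: 12.15
tcp_pos: [0.5781, -0.1053, 0.293]
tool_rot: [0.694, 0.456, 0.469, -0.301]
wrist_force: [0.3, 0.9, -0.1]
opening: 0.0778
[ 0.15252084  0.07311911  0.03247146  1.98689941 -0.12677448  0.70472121
  0.6813637 ]
turn [14.7 -4.4  3.5] shift [ 0.0203 -0.0927  0.1339]
```

```bash
python3 -m inch '[[[4,-1,1],[0.004,-0.02,0.03],0.7],[[8,-2.4,1.9],[0.008,-0.045,0.065],0.7],[[12,-3.6,2.8],[0.012,-0.07,0.1],0.7],[[14.7,-4.4,3.5],[0.02,-0.093,0.134],0.7],[[14.7,-4.4,3.5],[0.02,-0.093,0.134],0.7],[[14.7,-4.4,3.5],[0.02,-0.093,0.134],0.7],[[14.7,-4.4,3.5],[0.02,-0.093,0.134],0.7],[[14.7,-4.4,3.5],[0.02,-0.093,0.134],0.7]]'
python3 - <<'E'
from s import *
im=viewer.grab_frame("wrist"); c=Cam("wrist"); print(manip.sense()["joint_positions"]); sg([.617,-.271],-.102,.25,-.01,1)
reg=0; 
for n in("sign","sign_stand"):
    for d in finder.outline_of("wrist",n)[:3]: print(n,round(d["p"],2),d["point"],d["region"].sum())
vis=im[:,:,::-1].copy()
for P in signpolys(.25)+[box([-.065,.065],[-.075,.075],[0,.012])]: cv2.polylines(vis,[cv2.convexHull(c.proj(pose([.617,-.271],-.102,0)(P)).astype(np.float32)).astype(np.int32)],True,(0,255,0),1)
cv2.imwrite("pics/w3.png",vis)
E
```

```text
time: 13.15
tcp_pos: [0.5593, -0.2614, 0.2602]
tool_rot: [0.657, 0.541, 0.389, -0.353]
wrist_force: [1.1, -0.5, 0.4]
opening: 0.078
[ 0.36335096  0.14592599  0.14802532  2.01737638 -0.37623479  0.57771402
  0.93577332]
turn [ 0.4 -0.2  0.1] shift [ 0.0987 -0.0013  0.0034]
sign 0.59 [274.8, 206.3] 1778
sign_stand 0.76 [56.3, 230.1] 4719
sign_stand 0.61 [231.4, 172.2] 12313
```

View pics/w3.png

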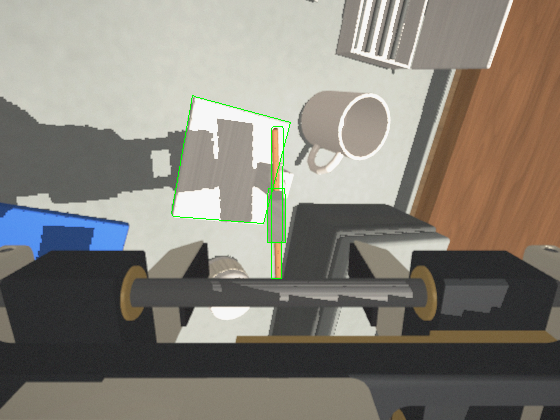

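The wrist view shows the tab between the jaws at (276,215), with the predicted board and base outlines on the real ones. The mug (345,125) and the tin (228,285) are clear of it. Descend and grip.

```bash
python3 -m inch '[[[0,0,0],[0.03,-0.001,0.002],0.7],[[0,0,0],[0.06,-0.001,0.003],0.7],[[0,0,0],[0.08,-0.001,0.003],0.7],[[0,0,0],[0.092,-0.001,0.003],0.5],[[0,0,0],[0.098,-0.001,0.003],0],[[0,0,0],[0.098,-0.001,0.003],-0.9],[[0,0,0],[0.098,-0.001,0.003],-0.9],[[0,0,0],[0.098,-0.001,0.003],-0.9]]' 25
python3 -m inch '[[[0,0,0],[0,0,0],-0.9],[[0,0,0],[0,0,0],-0.9],[[0,0,0],[0,0,0],-0.9],[[0,0,0],[0,0,0],-0.9],[[0,0,0],[0,0,0],-0.9],[[0,0,0],[0,0,0],-0.9],[[0,0,0],[0,0,0],-0.9],[[0,0,0],[0,0,0],-0.9]]'
```

```text
time: 14.3
tcp_pos: [0.6023, -0.2704, 0.1729]
tool_rot: [0.657, 0.542, 0.388, -0.354]
wrist_force: [-0.2, -0.1, -0.2]
opening: 0.0334
time: 15.3
tcp_pos: [0.6023, -0.2701, 0.1724]
tool_rot: [0.657, 0.542, 0.388, -0.354]
wrist_force: [-1.4, 0.9, 5.3]
opening: 0.0135
```

```bash
python3 - <<'E'
from s import *
s=manip.sense(); print(s["wrist_force"],s["wrist_torque"],s["joint_positions"][6]); sg([.617,-.271],-.102,.25,-.01,1)
E
```

```text
[-1.38899499  0.91475423  5.26689844] [0.15743347 0.31320139 0.02701351] 1.0556167406630728
turn [ 0.3 -0.2  0.1] shift [ 0.0007  0.0002 -0.0006]
```

Gripped (13.5 mm). Turn the first part.

```bash
python3 -m inch '[[[-6,0,0],[0,0,0],-0.9],[[-15,0,0],[0,0,0],-0.9],[[-25,0,0],[0,0,0],-0.9],[[-35,0,0],[0,0,0],-0.9],[[-45,0,0],[0,0,0],-0.9],[[-55,0,0],[0,0,0],-0.9],[[-65,0,0],[0,0,0],-0.9],[[-74,0,0],[0,0,0],-0.9]]'
python3 - <<'E'
from s import *
s=manip.sense(); print(s["wrist_force"],s["wrist_torque"],s["joint_positions"]); 
for t in (.25+np.radians(74),): sg([.617,-.271],-.102,t,-.01,1)
E
```

```text
time: 16.3
tcp_pos: [0.6031, -0.2692, 0.1727]
tool_rot: [0.851, 0.035, 0.523, -0.047]
wrist_force: [0.9, 4.0, 5.0]
opening: 0.0141
[0.94949501 4.013294   5.00628904] [0.3312073  0.25481008 0.05959874] [ 0.66794805  0.34834077 -0.23431859  1.99205342 -0.22983958  0.37964582
  2.11226693]
turn [ 0.7 -0.1 -0.2] shift [ 0.0007 -0.0004 -0.0007]
```

```bash
python3 -m inch '[[[0,0,0],[0,0,0],0.3],[[0,0,0],[0,0,0],0.3],[[0,0,0],[0,0,0],0.3],[[0,0,0],[-0.02,0,0],0.3],[[0,0,0],[-0.045,0,0],0.3],[[8,0,0],[-0.07,0,0],0.3],[[18,0,0],[-0.07,0,0],0.3],[[28,0,0],[-0.07,0,0],0.3]]'
python3 -m inch '[[[10,0,0],[0,0,0],0.3],[[20,0,0],[0,0,0],0.3],[[30,0,0],[0,0,0],0.3],[[40,0,0],[0,0,0],0.3],[[50,0,0],[0,0,0],0.3],[[60,0,0],[0,0,0],0.3],[[70,0,0],[0,0,0],0.3],[[80,0,0],[0,0,0],0.3]]'
python3 -m inch '[[[10,0,0],[0,0,0],0.3],[[20,0,0],[0,0,0],0.3],[[30,0,0],[0,0,0],0.3],[[40,0,0],[0,0,0],0.3],[[50,0,0],[0,0,0],0.3],[[60,0,0],[0,0,0],0.3],[[70,0,0],[0,0,0],0.3],[[72,0,0],[0,0,0],0.3]]'
python3 - <<'E'
from s import *
im=viewer.grab_frame("wrist"); c=Cam("wrist"); s=manip.sense();print(s["joint_positions"]); sg([.617,-.271],-.102,.25+1.292,-.01,-1)
vis=im[:,:,::-1].copy()
for P in signpolys(1.542)+[box([-.065,.065],[-.075,.075],[0,.012])]: cv2.polylines(vis,[cv2.convexHull(c.proj(pose([.617,-.271],-.102,0)(P)).astype(np.float32)).astype(np.int32)],True,(0,255,0),1)
cv2.imwrite("pics/w4.png",vis)
E
```

```text
time: 17.3
tcp_pos: [0.5705, -0.2674, 0.235]
tool_rot: [0.815, 0.245, 0.495, -0.176]
wrist_force: [-0.4, -0.3, 0.2]
opening: 0.06
time: 18.3
tcp_pos: [0.5705, -0.267, 0.2343]
tool_rot: [0.467, 0.711, 0.267, -0.453]
wrist_force: [0.4, 0.2, -0.2]
opening: 0.0597
time: 19.3
tcp_pos: [0.5706, -0.267, 0.2344]
tool_rot: [-0.038, 0.85, -0.049, -0.523]
wrist_force: [-0.4, 0.1, -0.6]
opening: 0.0598
[ 0.21162204  0.20618922  0.32084368  2.02119341 -0.49288796  0.54310662
 -0.80837962]
turn [0.3 0.2 0.1] shift [ 0.0704 -0.0005 -0.0006]
```

View pics/w4.png

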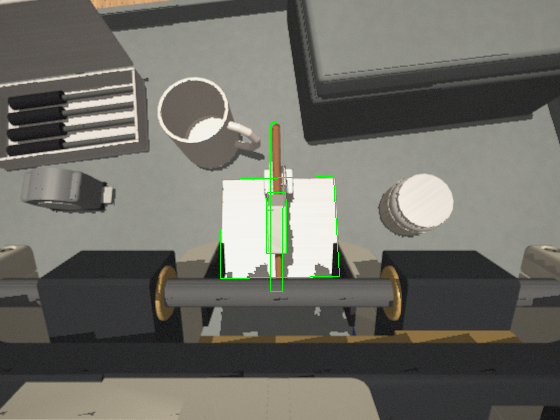

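The sign stands edge-on as predicted, tab at (277,222) between the jaws, mug handle (243,137) just clear of the board edge. Regrip and turn the rest.

```bash
python3 -m inch '[[[0,0,0],[0.025,0,0],0.3],[[0,0,0],[0.05,0,0],0.3],[[0,0,0],[0.065,0,0],0.3],[[0,0,0],[0.07,0,0],0.3],[[0,0,0],[0.07,0,0],-0.9],[[0,0,0],[0.07,0,0],-0.9],[[0,0,0],[0.07,0,0],-0.9],[[0,0,0],[0.07,0,0],-0.9]]'
python3 -m inch '[[[0,0,0],[0,0,0],-0.9],[[0,0,0],[0,0,0],-0.9],[[0,0,0],[0,0,0],-0.9],[[0,0,0],[0,0,0],-0.9],[[-6,0,0],[0,0,0],-0.9],[[-15,0,0],[0,0,0],-0.9],[[-24,0,0],[0,0,0],-0.9],[[-32,0,0],[0,0,0],-0.9]]'
```

```text
time: 20.35
tcp_pos: [0.6022, -0.2702, 0.1726]
tool_rot: [-0.037, 0.85, -0.049, -0.523]
wrist_force: [0.1, -0.9, -0.6]
opening: 0.0241
time: 21.35
tcp_pos: [0.6023, -0.2691, 0.1724]
tool_rot: [0.2, 0.827, 0.099, -0.516]
wrist_force: [-2.8, 5.3, 5.0]
opening: 0.0139
```

Remaining: 91.6 − 32 ≈ 59.6°.

```bash
python3 -m inch '[[[-9,0,0],[0,0,0],-0.9],[[-18,0,0],[0,0,0],-0.9],[[-27,0,0],[0,0,0],-0.9],[[-36,0,0],[0,0,0],-0.9],[[-45,0,0],[0,0,0],-0.9],[[-53,0,0],[0,0,0],-0.9],[[-60,0,0],[0,0,0],-0.9],[[-60,0,0],[0,0,0],-0.9]]'
python3 - <<'E'
from s import *
sg([.617,-.271],-.102,np.pi,-.01,-1)
E
python3 -m inch '[[[0,0,0],[0,0,0],-0.9],[[0,0,0],[0,0,0],0.5],[[0,0,0],[0,0,0],0.5],[[0,0,0],[0,0,0],0.5],[[0,0,0],[0,0,0],0.5],[[0,0,0],[-0.02,0,0],0.5],[[0,0,0],[-0.05,0,0],0.5],[[0,0,0],[-0.09,0,0],0.5]]'
```

```text
time: 22.35
tcp_pos: [0.6022, -0.269, 0.1723]
tool_rot: [0.586, 0.617, 0.343, -0.398]
wrist_force: [-3.3, 6.0, 4.9]
opening: 0.0136
turn [ 0.8 -0.2  0.2] shift [0.0007 0.0003 0.0005]
time: 23.35
tcp_pos: [0.561, -0.2658, 0.2523]
tool_rot: [0.585, 0.617, 0.343, -0.399]
wrist_force: [0.8, -0.9, -0.1]
opening: 0.0686
```

```bash
python3 -m inch '[[[0,0,0],[-0.03,0,0],0.5],[[0,0,0],[-0.07,0,0],0.5],[[0,0,0],[-0.11,0,0],0.5],[[0,0,0],[-0.15,0,0],0.5],[[0,0,0],[-0.18,0,0],0.5],[[0,0,0],[-0.2,0,0],0.5],[[0,0,0],[-0.2,0,0],0.5],[[0,0,0],[-0.2,0,0],0.5]]'
python3 - <<'E'
from h import *
ims={}
for n in("top","side","wrist"):
    c=Cam(n); im=viewer.grab_frame(n); ims[n]=im[:,:,::-1].copy(); T=pose([.617,-.271],-.102,0)
    q=c.proj(T((A0+.141*signR(0)[:,2])[None]))[0]; best=None
    for d in finder.outline_of(n,"sign"):
        if d["p"]>.3 and np.hypot(*(d["point"]-q))<60:
            th=np.arange(2.6,3.7,.03); v=[iou(sil(c,[T(P) for P in signpolys(t)]),d["region"]) for t in th]; i=int(np.argmax(v)); print(n,"sign",round(d["p"],2),round(th[i],2),round(v[i],3)); break
    for d in finder.outline_of(n,"hull")[:1]:
        f=lambda x:[pose(x[:2],x[2],.028)(hullpts())]
        r=minimize(lambda x:1-iou(sil(c,f(x)),d["region"]),[.621,.275,-.09],method="Nelder-Mead",options=dict(initial_simplex=[[.621,.275,-.09],[.626,.275,-.09],[.621,.28,-.09],[.621,.275,0]],xatol=1e-4,fatol=1e-4)); print(n,"hull",d["p"],r.x,1-r.fun)
cv2.imwrite("pics/end.png",np.hstack([cv2.resize(ims["top"],(400,300)),cv2.resize(ims["side"],(400,300))]))
cv2.imwrite("pics/endw.png",ims["wrist"])
E
```

```text
time: 24.35
tcp_pos: [0.472, -0.2572, 0.43]
tool_rot: [0.585, 0.617, 0.343, -0.398]
wrist_force: [0.1, 0.5, -0.3]
opening: 0.069
top sign 0.97 3.11 0.68
top hull 0.68 [ 0.6186172   0.27488519 -0.07683902] 0.934660512706445
side sign 0.58 3.14 0.693
side hull 0.47 [ 0.62480562  0.27825778 -0.19335069] 0.1378065786235747
wrist hull 0.37 [ 0.621  0.275 -0.09 ] 0.0
```

View pics/end.png

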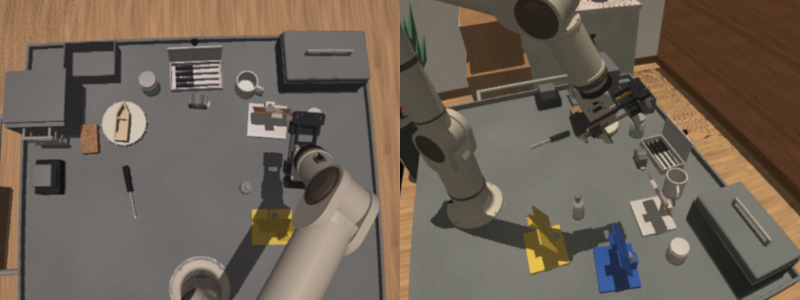

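View pics/endw.png

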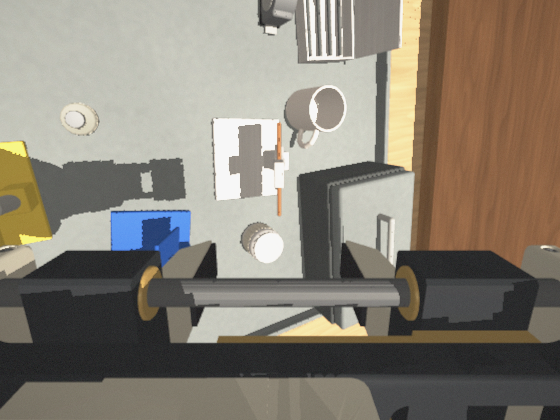

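The top view shows the hull upright on the platter (123,123) and the sign board parallel to its base (268,112). The wrist view shows the board line (279,168) parallel to the base's edge, and everything else in place.

```bash
python3 -c "
from bench import manip
print(manip.sign_off())"
```

```text
the job is handed in; nothing more can be done
None
```

I set the hull down on the turntable and let it go. Then I spun the aluminium sign half a turn, in two grips because the last joint could not do it in one. I handed the job in at about 25 s; no verdict was reported.

**Hull:** the top camera puts it at (0.619, 0.275), about 3 mm from the platter's centre, and the picture shows it upright. The wrist camera gave the same within 3 mm just after release. In the last pictures the arm hid the hull from the side camera, and the wrist camera was pointing elsewhere. Their hull fits failed and I did not count them.

**Sign:** the top camera reads 3.11 rad and the side camera 3.14, both within 0.17 of pi. These fits are rough (overlap about 0.68). The tool's measured turn came out within 0.8° of plan. I did not see the cross itself; which face looks to the far side follows from the measured turn.

**Other things:** they look unmoved in the last pictures, though I did not measure each one. The gripper is open and clear of everything.

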